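# Clamp the culture dish in the microscope dish holder

## Task

The covered 60 mm culture dish lies loose in the dish holder on the microscope light base: slide the clamp jaw gently up until it has pushed the dish fully home against both V stops, then, with the jaw still against the dish, tighten the brass knurled thumbscrew clockwise until you feel it seat firmly, and stop there without forcing it. Leave everything else on the bench where it is.

Things in the scene. Friction and masses are not known exactly. Their poses are not given: they have to be found in the camera images.
- holder: White light base 260 x 200 x 44 mm, fixed to the bench, with a dark holder plate 220 x 130 mm on it, the plate's top 52 mm above the bench. Origin: centre of its underside, on the bench. x axis: along the slot, from thumbscrew to V stop; z up. The jaw and thumbscrew move along +x on the line y = 0, between guide rails 6 mm high at y = +-21.5 mm
- v_stop (a point): Where the inner faces of the two fixed V stop bars would meet, level with their tops (12 mm above the plate), 42 mm beyond the home point. The faces run at 45 degrees to either side of the slot line and open towards the jaw. Axes as the holder's
- home (a point): Point of the holder where the dish's centre is when the dish is home against both V stops (55 mm along +x from the holder's origin, half the dish's height above the plate). Axes as the holder's
- dish_center (a point): Centre (half-way up) of the loose covered dish: clear round dish with pink medium, diameter 60 mm, height 17 mm, about 45 g, smooth glass. It starts 8 to 16 mm short of home (towards the jaw) and up to 5 mm to the side; pushed along +x it slides easily into the V
- jaw_face (a point): Middle of the black front face (50 mm wide, 12 mm high) of the aluminium sliding jaw; 30 mm from the dish's centre when they touch. x axis: the way it pushes (the holder's x). The jaw bar is 36 mm wide, its top 62 mm above the bench. The jaw slides with some 1.5 N of drag, has 55 mm of travel in all and stays where it is left
- screw_head (a point): Centre of the brass knurled head of the upright thumbscrew that rides on the jaw, 70 mm behind the jaw face: head diameter 25 mm, height 20 mm, 8 to 28 mm above the jaw bar's top, on a thinner collar. Pushing or pulling the head sideways slides the jaw. Clockwise from above tightens. These axes do not turn with the head
- screw_seat (a point): Point on the jaw bar's top, under the thumbscrew. The screw must be turned 1.3 to 2.7 rad, different every time, against an even drag of 0.05 N m before it seats; then the resistance jumps to 0.12 N m and climbs by 0.5 N m per rad. 0.25 N m is firm; 0.7 rad past the seat (0.47 N m) is overtightened. Released, it may spring back a little, but stays tight
- washer_top (a point): Top of the steel spring washer (22 mm across) under the thumbscrew's collar, 1.8 mm above the jaw bar's top until the screw bites on it; from there the screw flattens it by only 0.2 mm per rad, far too little to be seen or measured. Its axes do not turn with the screw
- agar_dish_center (a point): Bystander: centre of a closed 90 mm dish with amber agar, 16 mm high
- oil_bottle: Bystander: small amber dropper bottle, diameter 26 mm, 55 mm high, standing on the light base; origin at its foot
- objective: Bystander: microscope objective, diameter 25 mm, 45 mm high, standing on the light base; origin at its foot
- slide_box: Bystander: blue slide box 95 x 85 x 34 mm; origin at the centre of its underside
- forceps: Bystander: steel forceps 120 mm long, 6 mm high, lying on the bench; origin at the centre of the underside
- reagent: Bystander: clear bottle with blue cap, diameter 68 mm, 135 mm high; origin at its foot
Things that resemble listed ones, but are neither listed nor needed, are in the scene too. Leave any purple, red or turquoise look-alike of the part that bears dish_center alone.

How it is judged (in metres and radians):
On the way, in this order (a step that is already met when the one before it is completed fails the run):
1. the dish is home against both V stops with the jaw against it (horizontal distance between dish_center and home below 0.003 m and x of dish_center in the frame of jaw_face below 0.032 m), for 0.2 s.
2. the thumbscrew is seated firmly (z of washer_top in the frame of screw_seat below 0.001788 m), for 0.2 s.
At the end, for the whole second after the job is handed in: The dish lies flat and at rest within 3 mm of home, the jaw face within 2 mm of touching it, and the thumbscrew is left tightened at least 0.06 rad past the point where it seats (all of step 1 and angle between dish_center's own z axis and vertical below 0.05 rad and z of washer_top in the frame of screw_seat below 0.001788 m and linear speed of dish below 0.01 m/s).
It fails at once if the thumbscrew is overtightened (more than 0.7 rad past its seat) (z of washer_top in the frame of screw_seat below 0.00166 m).
It fails at once if the jaw squeezes the dish with more than 35 N (contact force between jaw and dish above 35 N).
It fails at once if a bystander is moved by more than 15 mm (distance of any of agar_dish_center, oil_bottle, objective, slide_box, forceps, reagent from where it was at the start of the episode above 0.015 m).
It also fails if it takes over 67 s, if anything falls off the work surface, if the arm or the gripper's body presses on something with over 40 N, if the wrist force passes 120 N, or if a joint passes its speed limit or range.

## Robot

A 7-joint arm with a two-finger parallel gripper is mounted at the origin on the work surface. World frame = base frame: x ahead of the robot, y to its left, z up, the work surface at z = 0. Lengths are in mm, angles in rad, forces in N, time in s.
With the tool pointing down it reaches from about 400 to 875 mm from the base axis. Payload 4.4 kg.
Tool frame: the origin (TCP) lies at the very end of the fingers, on their centre line; the grasp point (between the pads) lies 19 mm behind it; z points along the fingers, y is the line along which they close (so a half turn about z gives the same grasp; the last joint's range is limited). The gripper opens to 85 mm and grips with 20 to 120 N. Pads are 22 mm wide; open, the fingers measure 114 mm over their backs; the gripper's body (76 mm by 85 mm) begins 54 mm behind the grasp point. The pads swing forward as they close: fully open they stand 13 mm farther back than shut.
Start: joints at [-1.34, 0.628, 0.038, 1.517, -0.027, 0.996, -0.02], TCP at [190.076, 621.602, 231.313] pointing down, gripper open.
Joint ranges: [-3.06, 3.06], [-0.37, 2.12], [-1.25, 1.32], [0.18, 2.47], [-1.1, 4.24], [0.23, 1.98], [-2.94, 2.94]. Speed limits (rad/s): [2.57, 2.57, 3.14, 3.14, 3.14, 3.14, 3.14].

## Interface

Orientations are given as [roll, pitch, yaw] about the fixed x, y, z axes, in that order (R = Rz(yaw) Ry(pitch) Rx(roll)).
In Python, from cell import read_state, get_image, camera_info, finish_job gives the robot as it stands.
- The arm moves only by the tool play_rows, never from a script. Its argument "deltas" is one flat list of numbers, 7 for each row, row after row: the shift along the tool's x, y, z in mm, then the turn, a rotation vector about the tool's x, y, z in rad, then the opening, from 0 (shut) to 1 (fully open). In form: [dx, dy, dz, ax, ay, az, grip, dx, dy, dz, ax, ay, az, grip, ...]. A call has 1 to 10 rows; each row is the pose to reach, as a shift and turn from the pose commanded when the call began, along the tool's axes at that moment; what a row does not reach only later rows make up. A row lasts 1/8 s, in which the tool goes at most 62.5 mm and 10.7 degrees, less where a joint would pass 70% of its speed; a pose out of reach is approached as far as the arm can. A call with a gripper value outside its range is refused whole. The fingers move at their own pace and stop on an object; the grip force is fixed at half the most. Time passes only in rows, so rows that repeat a pose let the fingers close. It gives the time, the measured TCP pose, the force, the opening and the grip force at its end, in the units of the state.
- read_state(): the state, without advancing time (a new reading comes with each control period).
- get_image(name): name is "side" or "top" or "wrist"; returns the picture (480x640x3 uint8, red, green, blue); there is no depth.
- camera_info(name): a dict with "fx", "fy", "cx", "cy" (pixels), "T" (4x4, takes a point from camera to world coordinates). Camera axes: x right, y down, z forward; pixel columns grow to the right and rows downward; lengths in mm; the calibration is good to about 2 mm. A picture is of the moment at which its call begins: read the wrist's pose just before it. camera_info takes no time and is no camera call; for the wrist camera it gives the pose at the moment of the call.
- finish_job(): hands the job in; it is judged then, once.
The state is a dict: "clock": time; "qpos": joint angles; "qd": joint speeds; "tau": joint torques, N m; "eef_pos": TCP position; "tool_rot": TCP orientation; "force": force on the tool from outside, world axes, zero at the start; "torque": the same for the moment, N m; "width": finger opening in mm; "gripper_force": force on a finger pad.
Only numpy, scipy, OpenCV 4.12 (cv2) and the standard library are available. Lean on these libraries where they do the work, as an engineer would, in place of code of your own. Each camera call takes 0.05 s, during which the arm holds its last target. There are 200 camera calls.

## Working session

There is one attempt and no reset: what is moved stays moved. The work goes in short steps, Python scripts to look and compute and a tool call to move; the robot and the scene stay as the last step left them, time stands still between calls to the robot, and variables do not carry over. Pictures are saved under pics/ and viewed, at most 10 in all, crops included, and the job is handed in when it is done.

Besides the shell and the picture viewer there is one more tool, called after "Emit:" as a command line: name --argument value ..., lists and objects as JSON in quotes. play_rows: Moves the arm, as the interface text tells. Its arguments: {"type":"object","properties":{"deltas":{"type":"array"}},"required":["deltas"]}

```bash
mkdir -p pics; python3 - <<'E'
from cell import *
import cv2,numpy as np
s=read_state();print({k:np.round(v,3).tolist() for k,v in s.items()})
for n in ["top","side"]:
    c=camera_info(n);print(n,c["fx"],c["fy"],c["cx"],c["cy"],np.round(c["T"],3).tolist())
    cv2.imwrite(f"pics/{n}0.png",get_image(n)[:,:,::-1])
E
```

```text
{'clock': 0.0, 'qpos': [-1.34, 0.629, 0.038, 1.518, -0.027, 0.996, -0.02], 'qd': [-0.0, 0.002, 0.002, 0.001, -0.001, -0.0, 0.001], 'tau': [0.0, -56.34, 1.227, -19.345, 0.011, 0.01, -0.0], 'eef_pos': [189.857, 621.001, 230.377], 'tool_rot': [-3.14, 0.0, 2.845], 'force': [-0.25, -0.079, 0.024], 'torque': [0.026, 0.032, -0.052], 'gripper_force': 0.0, 'width': 85.165}
top 576.7800505482193 576.7800505482193 318.41395870038076 238.81204698860907 [[0.025, -0.991, 0.129, 462.998], [-1.0, -0.026, -0.001, 9.745], [0.005, -0.129, -0.992, 1216.036], [0.0, 0.0, 0.0, 1.0]]
side 567.4388980336798 567.4388980336798 317.8847077493856 240.97602673319406 [[0.989, -0.085, 0.118, 499.516], [-0.146, -0.54, 0.829, -910.468], [-0.007, -0.837, -0.547, 694.864], [0.0, 0.0, 0.0, 1.0]]
```

View pics/top0.png

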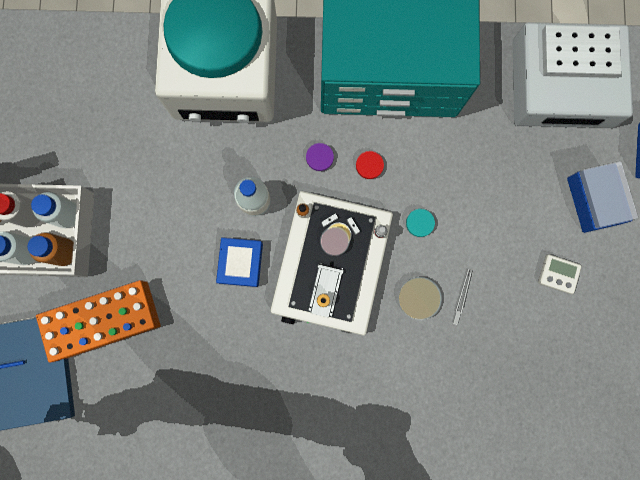

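View pics/side0.png

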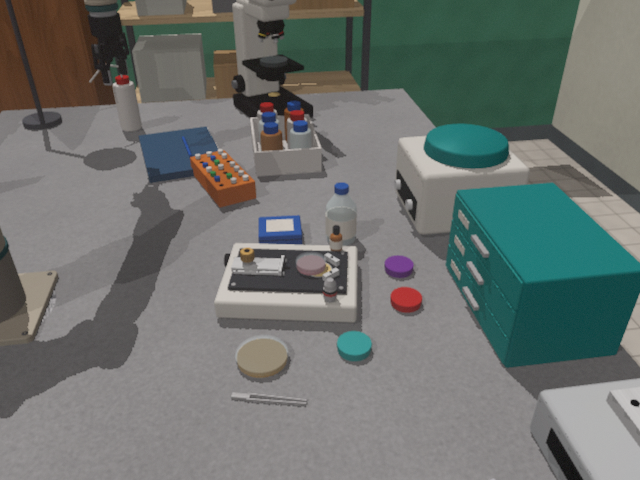

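The top view shows the screw head near (324,300), the dish near (336,237), and the base corners near (303,192), (392,211), (365,334) and (272,313). I'll zoom in on this area.

```bash
cat >h.py <<'E'
from cell import *
import cv2,numpy as np
from scipy.spatial.transform import Rotation as R
def ray(c,uv,z):
    T=np.array(c["T"]);d=T[:3,:3]@[(uv[0]-c["cx"])/c["fx"],(uv[1]-c["cy"])/c["fy"],1]
    return T[:3,3]+d*(z-T[2,3])/d[2]
def proj(c,p):
    T=np.array(c["T"]);q=T[:3,:3].T@(np.array(p)-T[:3,3]);return np.array([c["fx"]*q[0]/q[2]+c["cx"],c["fy"]*q[1]/q[2]+c["cy"]])
E
python3 - <<'E'
from h import *
i=cv2.imread("pics/top0.png")[185:340,260:400]
cv2.imwrite("pics/c.png",cv2.resize(i,(560,600)[:2] if 0 else (542,600),interpolation=cv2.INTER_CUBIC))
c=camera_info("top")
for uv,z in [((303,192),44),((392,211),44),((365,334),44),((272,313),44),((324,299),90),((336,238),69)]: print(uv,ray(c,uv,z).round(1))
E
```

```text
(303, 192) [712.7  42.4  44. ]
(392, 211) [ 677.6 -142.3   44. ]
(365, 334) [425.7 -90.3  44. ]
(272, 313) [462.7  97.7  44. ]
(324, 299) [492.2  -5.8  90. ]
(336, 238) [615.1 -27.2  69. ]
```

View pics/c.png

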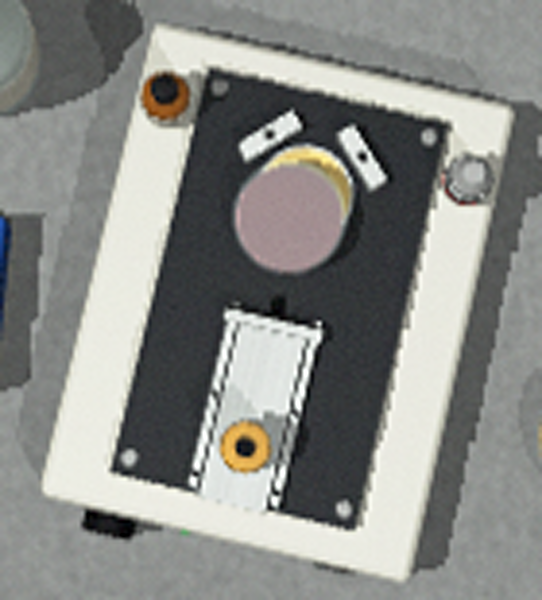

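Measured at holder yaw ≈ -0.21 with the slot along (0.978,-0.21), the screw is at about (492,-6) and home is about (623,-35). The screw lies within 1 mm of the slot line, and the base sizes agree. Next I'll move above the screw.

Emit:
play_rows --deltas '[-118,-128,5,0,0,0,1,-236,-256,10,0,0,0,1,-354,-383,20,0,0,0,1,-472,-511,30,0,0,0,1,-472,-511,30,0,0,0,1,-472,-511,30,0,0,0,1,-472,-511,30,0,0,0,1,-472,-511,30,0,0,0,1,-472,-511,30,0,0,0,1,-472,-511,30,0,0,0,1]'

```text
clock: 1.35
eef_pos: [461.6, 57.2, 204.5]
tool_rot: [3.141, -0.0, 2.845]
force: [0.8, 0.7, 0.7]
width: 85.3
gripper_force: 0.0
```

Emit:
play_rows --deltas '[0,0,0,0,0,0,1,0,0,0,0,0,0,1]'

```text
clock: 1.6
eef_pos: [460.6, 59.3, 204.4]
tool_rot: [3.142, -0.001, 2.844]
force: [-1.3, 0.9, 0.3]
width: 85.4
gripper_force: 0.0
```

```bash
python3 - <<'E'
from h import *
s=read_state();print({k:np.round(v,3).tolist() for k,v in s.items()})
c=camera_info("wrist");print(c["fx"],np.round(c["T"],3).tolist())
i=get_image("wrist");cv2.imwrite("pics/w1.png",i[:,:,::-1])
print(proj(c,(492.2,-5.8,90)))
E
```

```text
{'clock': 1.6, 'qpos': [-0.243, 0.408, 0.075, 2.049, -0.048, 0.687, 1.137], 'qd': [-0.037, -0.005, -0.016, 0.006, 0.0, -0.0, 0.001], 'tau': [1.538, -39.331, 1.895, -14.783, 0.108, -0.026, 0.009], 'eef_pos': [460.562, 59.309, 204.354], 'tool_rot': [3.142, -0.001, 2.844], 'force': [-1.262, 0.912, 0.304], 'torque': [-0.001, 0.009, 0.02], 'gripper_force': 0.0, 'width': 85.412}
362.1459137054738 [[0.293, 0.92, 0.259, 395.102], [0.956, -0.282, -0.08, 78.832], [-0.0, 0.271, -0.962, 346.63], [0.0, 0.0, 0.0, 1.0]]
[253.34136315 300.33710851]
```

View pics/w1.png

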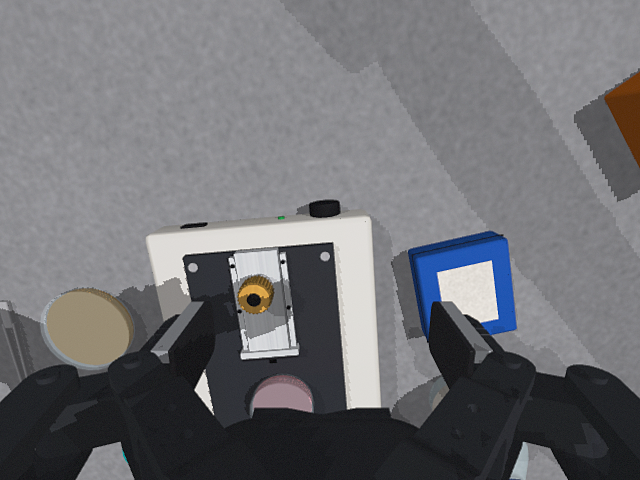

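The wrist view puts the screw head top at (253,299), against a prediction of (253,300), so the position is confirmed to about 1 mm. I'll move over it and descend.

Emit:
play_rows --deltas '[-25,-26,20,0,0,0,1,-50,-53,40,0,0,0,1,-50,-53,80,0,0,0,1,-50,-53,80,0,0,0,1,-50,-53,80,0,0,0,1]'

```text
clock: 2.28
eef_pos: [493.6, -4.5, 125.5]
tool_rot: [3.141, 0.0, 2.848]
force: [0.4, -0.4, 0.4]
width: 85.2
gripper_force: 0.0
```

```bash
python3 - <<'E'
from h import *
s=read_state();print({k:np.round(v,3).tolist() for k,v in s.items()})
c=camera_info("wrist")
i=get_image("wrist");p=proj(c,(492.2,-5.8,90));print(p)
cv2.imwrite("pics/w2.png",i[:,:,::-1])
E
```

```text
{'clock': 2.275, 'qpos': [-0.087, 0.572, 0.058, 2.05, -0.065, 0.521, 1.295], 'qd': [0.003, -0.021, 0.007, -0.009, -0.001, -0.006, 0.002], 'tau': [0.182, -44.211, 1.31, -11.036, 0.008, 0.045, -0.002], 'eef_pos': [493.563, -4.539, 125.485], 'tool_rot': [3.141, 0.0, 2.848], 'force': [0.375, -0.411, 0.405], 'torque': [-0.035, 0.059, 0.029], 'gripper_force': 0.0, 'width': 85.189}
[319.36591321 275.40566276]
```

View pics/w2.png

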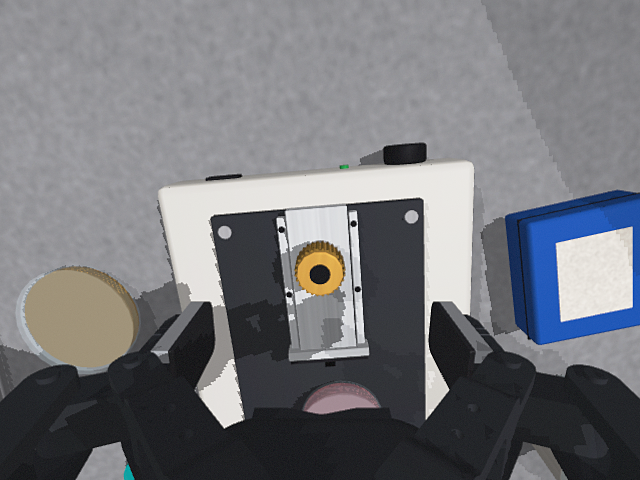

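The screw head top is at (320,274), where I predicted. Next I'll descend and grip it.

Emit:
play_rows --deltas '[1.5,-1.3,30,0,0,0,1,1.5,-1.3,59,0,0,0,1,1.5,-1.3,59,0,0,0,1,1.5,-1.3,59,0,0,0,0.4,1.5,-1.3,59,0,0,0,0.4,1.5,-1.3,59,0,0,0,0.4,1.5,-1.3,59,0,0,0,0,1.5,-1.3,59,0,0,0,0,1.5,-1.3,59,0,0,0,0,1.5,-1.3,59,0,0,0,0]'

```text
clock: 3.58
eef_pos: [493.0, -5.4, 66.8]
tool_rot: [3.139, 0.002, 2.846]
force: [0.1, 3.4, 7.2]
width: 23.1
gripper_force: 58.4
```

```bash
python3 - <<'E'
from h import *
s=read_state();print({k:np.round(v,3).tolist() for k,v in s.items()})
E
```

```text
{'clock': 3.575, 'qpos': [-0.072, 0.678, 0.041, 2.088, -0.075, 0.374, 1.304], 'qd': [-0.002, -0.0, -0.001, 0.0, -0.0, 0.001, -0.001], 'tau': [1.872, -43.954, 3.164, -7.237, 0.461, -0.047, -0.001], 'eef_pos': [492.953, -5.412, 66.759], 'tool_rot': [3.139, 0.002, 2.846], 'force': [0.146, 3.406, 7.183], 'torque': [0.74, -0.03, -0.037], 'gripper_force': 58.357, 'width': 23.122}
```

The head is gripped. Now I'll slide the jaw forward in steps.

Emit:
play_rows --deltas '[-2,0.2,0,0,0,0,0,-4,0.3,0,0,0,0,0,-7,0.6,0,0,0,0,0,-10,0.8,0,0,0,0,0,-13,1.1,0,0,0,0,0,-16,1.3,0,0,0,0,0,-18,1.5,0,0,0,0,0,-20,1.7,0,0,0,0,0,-20,1.7,0,0,0,0,0]'

```text
clock: 4.7
eef_pos: [512.5, -9.6, 66.8]
tool_rot: [3.139, 0.002, 2.846]
force: [0.1, 4.6, 7.8]
width: 23.0
gripper_force: 58.4
```

```bash
python3 - <<'E'
from h import *
s=read_state();print({k:np.round(v,3).tolist() for k,v in s.items()})
E
```

```text
{'clock': 4.7, 'qpos': [-0.063, 0.694, 0.042, 2.035, -0.072, 0.411, 1.31], 'qd': [-0.0, -0.001, -0.001, 0.004, -0.001, -0.002, -0.001], 'tau': [1.945, -45.439, 3.259, -8.125, 0.498, -0.094, -0.002], 'eef_pos': [512.464, -9.571, 66.761], 'tool_rot': [3.139, 0.002, 2.846], 'force': [0.146, 4.588, 7.8], 'torque': [0.771, 0.017, 0.001], 'gripper_force': 58.359, 'width': 22.968}
```

Emit:
play_rows --deltas '[-2,0.3,0,0,0,0,0,-4,0.6,0,0,0,0,0,-6,0.8,0,0,0,0,0,-8,1.1,0,0,0,0,0,-10,1.3,0,0,0,0,0,-10,1.3,0,0,0,0,0]'

```text
clock: 5.45
eef_pos: [522.2, -11.6, 66.8]
tool_rot: [3.139, 0.002, 2.846]
force: [-0.8, 2.4, 8.0]
width: 22.9
gripper_force: 58.4
```

Emit:
play_rows --deltas '[-1,0.1,0,0,0,0,0,-2,0.2,0,0,0,0,0,-2,0.2,0,0,0,0,0]'

```text
clock: 5.82
eef_pos: [524.0, -12.0, 66.8]
tool_rot: [3.14, 0.001, 2.846]
force: [-1.9, 2.1, 8.1]
width: 23.0
gripper_force: 58.4
```

```bash
python3 - <<'E'
from h import *
s=read_state();print(s['force'],s['torque'],s['eef_pos'])
c=camera_info("top");i=get_image("top")
cv2.imwrite("pics/t3.png",cv2.resize(i[185:340,260:400,::-1],(542,600),interpolation=cv2.INTER_CUBIC))
E
```

```text
[-1.89539299  2.13179545  8.10345723] [ 0.54620288  0.13016591 -0.00632543] [524.01049922 -12.00009742  66.77258961]
```

View pics/t3.png

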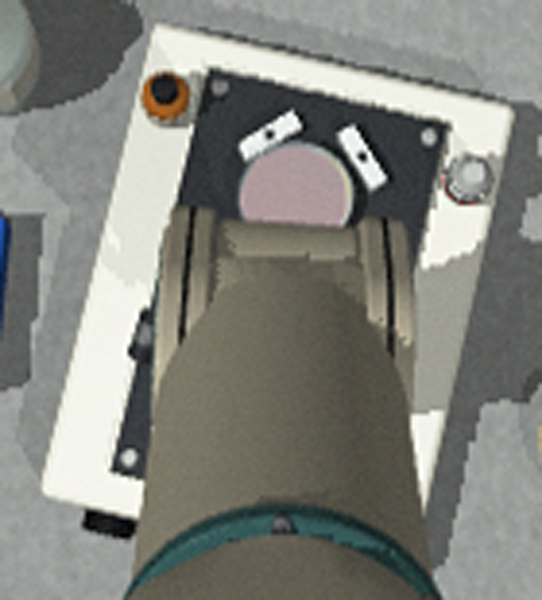

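The dish (now around (295,195) in the crop) touches the left stop, and there's still a small gap at the right stop. I'll keep going in 1 mm steps.

Emit:
play_rows --deltas '[-0.7,0.1,0,0,0,0,0,-1.5,0.2,0,0,0,0,0,-1.5,0.2,0,0,0,0,0]'

```text
clock: 6.25
eef_pos: [525.4, -12.3, 66.8]
tool_rot: [3.14, 0.001, 2.846]
force: [-0.5, 2.9, 8.7]
width: 23.1
gripper_force: 58.4
```

Emit:
play_rows --deltas '[-0.5,0.1,0,0,0,0,0,-1,0.1,0,0,0,0,0,-1,0.1,0,0,0,0,0]'

```text
clock: 6.62
eef_pos: [526.3, -12.5, 66.8]
tool_rot: [3.14, 0.001, 2.846]
force: [-0.6, 3.3, 9.0]
width: 22.9
gripper_force: 58.4
```

Emit:
play_rows --deltas '[-0.5,0.1,0,0,0,0,0,-1,0.1,0,0,0,0,0,-1,0.1,0,0,0,0,0]'

```text
clock: 7.0
eef_pos: [527.3, -12.7, 66.8]
tool_rot: [3.14, 0.001, 2.846]
force: [-0.9, 3.5, 8.1]
width: 23.5
gripper_force: 58.4
```

Emit:
play_rows --deltas '[-0.5,0.1,0,0,0,0,0,-1,0.1,0,0,0,0,0,-1,0.1,0,0,0,0,0]'

```text
clock: 7.38
eef_pos: [528.3, -12.9, 66.8]
tool_rot: [3.14, 0.001, 2.846]
force: [-1.1, 2.9, 8.2]
width: 23.3
gripper_force: 58.4
```

Emit:
play_rows --deltas '[-0.5,0.1,0,0,0,0,0,-1,0.1,0,0,0,0,0,-1,0.1,0,0,0,0,0]'

```text
clock: 7.75
eef_pos: [528.6, -13.0, 66.8]
tool_rot: [3.14, -0.0, 2.846]
force: [-1.5, 2.6, 9.1]
width: 23.0
gripper_force: 58.5
```

Emit:
play_rows --deltas '[-0.5,0.1,0,0,0,0,0,-0.7,0.1,0,0,0,0,0,-0.7,0.1,0,0,0,0,0]'

```text
clock: 8.12
eef_pos: [528.7, -13.0, 66.7]
tool_rot: [3.14, -0.001, 2.846]
force: [-2.8, 3.3, 10.1]
width: 23.1
gripper_force: 58.5
```

```bash
python3 - <<'E'
from h import *
s=read_state();print(s['force'],s['torque'],s['eef_pos'],s['tau'],s['qpos'])
c=camera_info("top");i=get_image("top")
cv2.imwrite("pics/t4.png",cv2.resize(i[185:340,260:400,::-1],(542,600),interpolation=cv2.INTER_CUBIC))
E
```

```text
[-2.83222824  3.28482803 10.12513145] [0.67164741 0.65703502 0.01570832] [528.66924057 -12.96406061  66.72027986] [ 1.71204720e+00 -4.60426033e+01  3.04839559e+00 -1.03398925e+01
  4.39677620e-01 -1.12651303e+00 -1.78820099e-02] [-0.05608733  0.70819139  0.04343521  1.98837212 -0.06941341  0.44719917
  1.31467149]
```

View pics/t4.png

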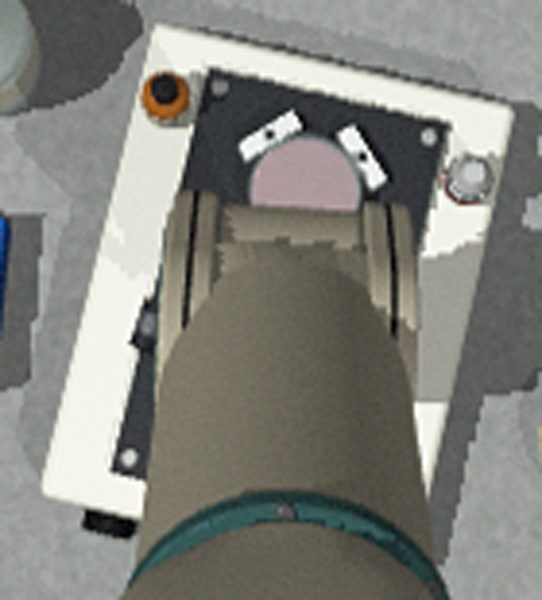

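The dish now sits against both stops, around (305,185) in the crop. The arm has stalled: I commanded 1.7 mm and it moved 0.4 mm under a light force, so the dish is home. Now I'll turn clockwise; the first 1.0 rad is safe because the seat is at least 1.3 rad away.

Emit:
play_rows --deltas '[0,0,0,0,0,0.1,0,0,0,0,0,0,0.2,0,0,0,0,0,0,0.35,0,0,0,0,0,0,0.5,0,0,0,0,0,0,0.5,0]'

```text
clock: 8.8
eef_pos: [528.3, -13.5, 66.7]
tool_rot: [-3.141, -0.002, 2.344]
force: [-3.0, 1.1, 11.1]
width: 23.4
gripper_force: 58.6
```

```bash
cat >st.py <<'E'
from h import *
s=read_state()
for k in ['force','torque','eef_pos','tool_rot','tau','qpos']: print(k,np.round(s[k],3).tolist())
E
python3 st.py
```

```text
force [-2.991, 1.103, 11.07]
torque [0.416, 0.857, -0.061]
eef_pos [528.3, -13.527, 66.702]
tool_rot [-3.141, -0.002, 2.344]
tau [0.734, -45.557, 3.82, -10.475, 0.072, -1.377, -0.187]
qpos [-0.139, 0.716, 0.17, 1.991, -0.258, 0.457, 0.996]
```

Emit:
play_rows --deltas '[0,0,0,0,0,0.15,0,0,0,0,0,0,0.3,0,0,0,0,0,0,0.4,0,0,0,0,0,0,0.4,0]'

```text
clock: 9.3
eef_pos: [527.9, -13.8, 66.7]
tool_rot: [-3.14, -0.002, 1.944]
force: [-5.2, 0.1, 12.7]
width: 23.2
gripper_force: 58.7
```

```bash
python3 st.py
```

```text
force [-5.248, 0.107, 12.736]
torque [0.245, 0.976, -0.045]
eef_pos [527.882, -13.809, 66.695]
tool_rot [-3.14, -0.002, 1.944]
tau [0.39, -45.144, 4.542, -10.794, -0.119, -1.604, -0.114]
qpos [-0.204, 0.727, 0.272, 1.993, -0.405, 0.475, 0.739]
```

Emit:
play_rows --deltas '[0,0,0,0,0,0.15,0,0,0,0,0,0,0.3,0,0,0,0,0,0,0.35,0,0,0,0,0,0,0.35,0]'

```text
clock: 9.8
eef_pos: [527.5, -13.9, 66.7]
tool_rot: [-3.139, -0.002, 1.594]
force: [-5.1, 0.7, 13.1]
width: 23.6
gripper_force: 58.9
```

```bash
python3 st.py
```

```text
force [-5.14, 0.738, 13.108]
torque [0.222, 1.18, -0.019]
eef_pos [527.461, -13.881, 66.666]
tool_rot [-3.139, -0.002, 1.594]
tau [0.268, -44.768, 5.357, -11.135, -0.281, -1.816, -0.037]
qpos [-0.261, 0.741, 0.363, 1.996, -0.528, 0.5, 0.509]
```

```bash
cat >st.py <<'E'
from h import *
a=[]
for _ in range(4):
    s=read_state();a.append([s['torque'][2],s['tau'][6],s['tool_rot'][2],*s['eef_pos'],*s['force']]);get_image("wrist")
a=np.array(a);print(a[:,0].round(3),a.mean(0).round(3).tolist(),s['clock'],s['qpos'][6])
E
python3 st.py
```

```text
[-0.019 -0.052 -0.082 -0.029] [-0.046, 0.017, 1.595, 527.468, -13.872, 66.677, -4.913, 0.683, 13.38] 9.95 0.5096700209622448
```

Emit:
play_rows --deltas '[0,0,0,0,0,0.1,0,0,0,0,0,0,0.15,0]'

```text
clock: 10.25
eef_pos: [527.2, -13.8, 66.7]
tool_rot: [-3.138, -0.002, 1.443]
force: [-5.8, 0.4, 13.9]
width: 23.4
gripper_force: 58.9
```

```bash
python3 st.py
```

```text
[0.176 0.01  0.035 0.015] [0.059, -0.077, 1.444, 527.264, -13.841, 66.654, -5.913, 0.953, 14.052] 10.4 0.40883554999118377
```

Emit:
play_rows --deltas '[0,0,0,0,0,0.1,0,0,0,0,0,0,0.15,0]'

```text
clock: 10.7
eef_pos: [527.1, -13.8, 66.6]
tool_rot: [-3.137, -0.001, 1.294]
force: [-6.5, 0.3, 14.1]
width: 23.0
gripper_force: 59.0
```

```bash
python3 st.py
```

```text
[0.235 0.159 0.115 0.114] [0.156, -0.149, 1.294, 527.089, -13.786, 66.647, -6.792, 1.242, 14.479] 10.85 0.3066424716053776
```

Emit:
play_rows --deltas '[0,0,0,0,0,0.06,0,0,0,0,0,0,0.12,0]'

```text
clock: 11.15
eef_pos: [527.0, -13.7, 66.6]
tool_rot: [-3.137, -0.001, 1.174]
force: [-6.8, 1.1, 14.8]
width: 23.0
gripper_force: 59.0
```

```bash
python3 st.py
```

```text
[0.319 0.197 0.158 0.125] [0.2, -0.174, 1.174, 526.94, -13.75, 66.634, -6.51, 0.997, 15.17] 11.3 0.22361739905774553
```

```bash
python3 st.py; python3 st.py
```

```text
[0.183 0.149 0.154 0.125] [0.153, -0.13, 1.175, 526.949, -13.744, 66.646, -6.395, 1.194, 14.762] 11.5 0.2237308711199697
[0.153 0.104 0.106 0.184] [0.137, -0.13, 1.175, 526.96, -13.746, 66.652, -6.873, 1.235, 14.659] 11.7 0.2237716370531075
```

Emit:
play_rows --deltas '[0,0,0,0,0,0.06,0,0,0,0,0,0,0.12,0]'

```text
clock: 12.0
eef_pos: [526.8, -13.7, 66.6]
tool_rot: [-3.137, -0.001, 1.054]
force: [-8.4, 1.2, 15.1]
width: 22.9
gripper_force: 59.0
```

```bash
python3 st.py; python3 st.py
```

```text
[0.343 0.264 0.194 0.201] [0.251, -0.231, 1.054, 526.812, -13.66, 66.638, -7.36, 1.225, 14.904] 12.15 0.13944665595978034
[0.2   0.187 0.252 0.186] [0.206, -0.188, 1.056, 526.817, -13.671, 66.643, -6.7, 0.89, 14.647] 12.35 0.13958572296787425
```

With the arm settled, torque rises about 0.5 N·m per rad, from 0.02 at 1.40 rad to 0.21 at 1.79 rad, and peaks at 0.34 while moving. So the screw is seated, roughly 0.4 rad past the seat, which is firm. I'll stop turning, release and lift.

Emit:
play_rows --deltas '[0,0,0,0,0,0,0.6,0,0,0,0,0,0,0.6,0,0,0,0,0,0,0.6,0,0,0,0,0,0,0.6,0,0,-30,0,0,0,0.6,0,0,-70,0,0,0,0.6,0,0,-120,0,0,0,0.6,0,0,-120,0,0,0,0.6]'

```text
clock: 13.4
eef_pos: [531.7, -15.1, 188.9]
tool_rot: [3.135, -0.003, 1.055]
force: [0.2, 0.7, 0.1]
width: 51.5
gripper_force: 0.0
```

Emit:
play_rows --deltas '[-100,0,-40,0,0,0,0.6,-150,0,-40,0,0,0,0.6,-200,0,-40,0,0,0,0.6,-200,0,-40,0,0,0,0.6,-200,0,-40,0,0,0,0.6,-200,0,-40,0,0,0,0.6]'

```text
clock: 14.15
eef_pos: [431.4, -186.6, 224.9]
tool_rot: [-3.14, -0.001, 1.058]
force: [0.0, 0.1, -0.1]
width: 51.5
gripper_force: 0.0
```

```bash
python3 - <<'E'
from h import *
i=get_image("top")
cv2.imwrite("pics/t5.png",cv2.resize(i[185:340,260:400,::-1],(542,600),interpolation=cv2.INTER_CUBIC))
E
```

```text
(no output)
```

View pics/t5.png

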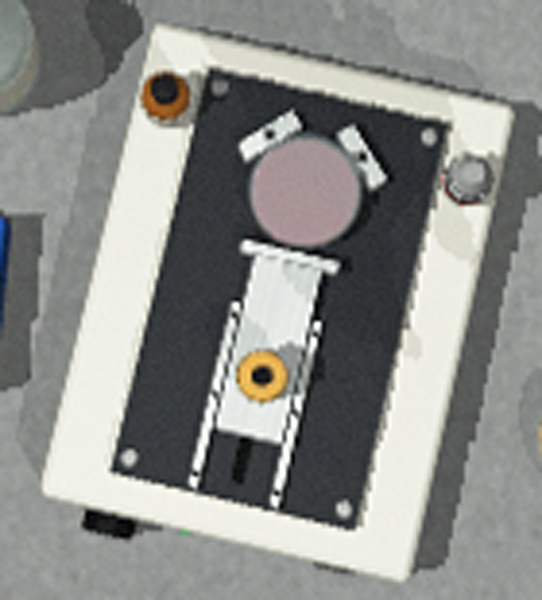

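The dish sits in both stops at (305,191) in the crop, and the jaw bar front is close to it at (290,256). I'll check the screw-to-dish distance, which should be 100 mm when they touch, and the neighbours look unmoved.

```bash
python3 - <<'E'
from h import *
c=camera_info("top");i=get_image("top").astype(np.uint8)
hsv=cv2.cvtColor(i,cv2.COLOR_RGB2HSV)
def cen(box,lo,hi):
    x0,y0,x1,y1=box;m=cv2.inRange(hsv[y0:y1,x0:x1],lo,hi);v=np.argwhere(m>0);(x,y),r=cv2.minEnclosingCircle(v[:,::-1].astype(np.float32).reshape(-1,1,2));print(len(v),r);return x+x0,y+y0
a=cen((318,272,338,294),(12,120,120),(28,255,255));b=cen((320,215,358,252),(150,20,90),(180,120,255))
A=ray(c,a,90);B=ray(c,b,69);print(a,b,A,B,np.linalg.norm((A-B)[:2]))
E
```

```text
107 6.446120262145996
494 13.770002365112305
(327.18932056427, 281.80097103118896) (338.028169631958, 234.61971855163574) [525.75251218 -11.18873379  90.        ] [622.06340498 -31.13177786  69.        ] 98.35401913156792
```

The measured distance is 98.4 mm. The base also measures about 1.5 % short in this camera (256 against 260 mm), so this matches 100 mm and the jaw is touching the dish. Handing in.

```bash
python3 -c "from cell import *;print(finish_job())"
```

```text
the job is handed in; nothing more can be done
None
```

I handed the job in at about 14 s of the 67 s allowed: the dish is home against both V stops with the jaw touching it, the thumbscrew is seated firmly (an estimated 0.4 rad past its seat, under the 0.7 rad limit), and nothing else near the holder looked moved in the last top view; no pass/fail result was returned.

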